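# Zero the kitchen scale with the tuning tool

### The job

The empty kitchen scale no longer reads zero. Take the orange plastic tuning tool from its stand, seat its blade in the slot of the scale's brass trimmer screw and, pressing only gently so as not to harm the plastic blade, turn the screw with it until the red pointer lies on the thick green zero line; then put the tool back upright in its stand, collar down on the block. Keep the fingers off the scale, and leave the cup, the spoon and the coffee capsules where they are.

Things in the scene. Friction and masses are not known exactly. Their poses are not given: they have to be found in the camera images.
- scale: White kitchen scale, fixed. Origin on the worktop straight below the middle of its dial opening; x points towards the green zero line and on to the steel weighing plate, z up. The housing spans x = -60 to 190 mm, y = -75 to 75 mm. The front deck with the dial is 36 mm high; the plate (x = 68 to 188 mm) is 52 mm high.
- trimmer (a joint): Turn of the brass slotted screw and its red pointer (36 mm long) on the dial, rad, anticlockwise from above positive; 0 = pointer on the green line, parallel to the scale's x. Starts 0.5 to 1.3 clockwise of it (negative); stops at -1.7 and 0.6. Needs 0.04 N m, stays put. Its upright axis lies up to 4.5 mm each in the scale's x and y from the scale's origin, different each time: feel for it.
- tuning_tool: Loose orange plastic tool, 40 g, 123 mm long, standing blade down in the stand. Origin at the underside of its collar (26 mm wide, 6 mm thick), z up. Square handle 16 x 16 mm from z = 6 to 78 mm, flats along x and y; below the collar a round 15 mm white shank to z = -37.5 mm, then a flat blade 14 mm wide along x, 3 mm thick along y, 7.5 mm long.
- blade_tip (a point): Middle of the blade's end, on the tool's axis, 45 mm below the tool's origin; axes as the tool's.
- stand: Grey block, 56 x 56 x 50 mm on a black foot 84 x 84 x 8 mm, fixed to the worktop. Origin under its centre, z up. The tool's collar rests on its top.
- stand_hole (a point): Centre of the mouth of the round hole in the stand's top, 50 mm above the worktop; 17 mm wide (a 15 mm shank goes in), chamfered by 3 mm, right through the block. The tool may stand in it turned any way.
- espresso_cup: White espresso cup with an ear, 58 x 85 x 56 mm, loose; origin under its centre. Stays where it is.
- coffee_spoon: Steel teaspoon, 137 x 28 x 13 mm, loose, lying. Stays where it is.
- capsule_1: Red coffee capsule, 39 mm wide, 24 mm high, loose. Stays where it is.
- capsule_2: Blue coffee capsule, 39 mm wide, 24 mm high, loose. Stays where it is.
- capsule_3: White coffee capsule, 39 mm wide, 24 mm high, loose. Stays where it is.
- trimmer_spring (a joint): How far the screw is pushed down, m. Its head is 30 mm wide, top face 49 mm above the worktop unpressed; the slot runs right across its centre along the pointer, 4.5 mm wide, 6 mm deep, open ends; the blade has several degrees of play. Soft spring: sinks from 1.5 N on, 1.2 N per mm, hard after 4 mm (6 N). When a pressing blade finds the slot, the screw springs up and the force drops.

How it is judged:
By the outcome, as a careful person would: the job done as asked, in the order asked, and still so for the second after the job is handed in, with the robot touching nothing.
It also fails if it takes over 72 s, if anything falls off the work surface, if the arm or the gripper's body presses on something with over 40 N, if the wrist force passes 120 N, or if a joint passes its speed limit or range.

### The arm

A 6-joint arm with a two-finger parallel gripper is mounted at the origin on a cart in front of the work surface, level with it; the furniture and walls round the work are solid. World frame = base frame: x ahead of the robot, y to its left, z up, the work surface at z = 0. Lengths are in m, angles in degrees, forces in N, time in s.
With the tool pointing down it reaches from about 0.25 to 0.725 m from the base axis. Payload 9.7 kg.
Tool frame: the origin (TCP) lies midway between the tips of the shut fingers; the grasp point (between the pads) lies 19 mm behind it (bot.pinch_z is the distance from the TCP to the grasp point, in m); z points along the fingers, y is the line along which they close (so a half turn about z gives the same grasp; the last joint's range is limited). The gripper opens to 85 mm and grips with 20 to 120 N. Pads are 22 mm wide; open, the fingers measure 114 mm over their backs; the gripper's body (76 mm by 85 mm) begins 54 mm behind the grasp point. The pads swing forward as they close: fully open they stand 13 mm farther back than shut.
Start: joints at [67.609, 4.979, 10.078, 95.1, 0, 90], TCP at [0.21, 0.509, 0.231] pointing down, gripper open.
Joint ranges: [-179.16, 179.16], [-48.56, 103.87], [-65.8, 70.77], [-126.05, 130.52], [-82.76, 87.17], [-180, 180]. Speed limits (degrees/s): [127.2, 127.2, 147.25, 180, 180, 180].

### API

Orientations are given as [roll, pitch, yaw] about the fixed x, y, z axes, in that order (R = Rz(yaw) Ry(pitch) Rx(roll)).
In Python, from workcell import sensors, camera, camera_params, ticket, bot gives the robot as it stands.
- The arm moves only by the shell command python3 -m jog 'ROWS' [FORCE]. ROWS is JSON, a list that holds one entry, the list of rows, each a list of 5 numbers: the shift along the world's x, y, z in units of 50 mm (1.0 is 50 mm), then the turn about the world's z in units of 5 degrees (1.0 is 5 degrees), then the opening, from 0 (shut) to 1 (fully open). In form: [[[tx, ty, tz, yaw, grip], ...]]. A call has 1 to 8 rows; each row shifts and turns the commanded pose from where the row before left it; what a row does not reach is not made up. A row lasts 1/10 s, in which the tool goes at most 50 mm and 8.59 degrees, less where a joint would pass 70% of its speed; a pose out of reach is approached as far as the arm can. A call is refused whole if a number of a shift passes 1 or a number of a turn 1, either way. A call with a gripper value outside its range is refused whole. The fingers move at their own pace and stop on an object; FORCE is the grip in N (left out, the last holds). Time passes only in rows, so rows that do not move let the fingers close. It gives the time, the measured TCP pose, the force, the opening and the grip force at its end, in the units of the state.
- sensors.get_obs(): the state, without advancing time (a new reading comes with each control period).
- camera(name): name is "side" or "top"; returns the picture (420x560x3 uint8, blue, green, red); there is no depth.
- camera_params(name): a dict with "fx", "fy", "cx", "cy" (pixels), "T" (4x4, takes a point from camera to world coordinates). Camera axes: x right, y down, z forward; pixel columns grow to the right and rows downward; lengths in m; the calibration is good to about 2 mm. A picture is of the moment at which its call begins. camera_params takes no time and is no camera call.
- ticket.job_done(): hands the job in; it is judged then, once.
The state is a dict: "time": time; "q": joint angles; "qd": joint speeds; "joint_efforts": joint torques, N m; "ee_pos": TCP position; "tcp_rot": TCP orientation; "wrist_force": force on the tool from outside, world axes, zero at the start; "torque": the same for the moment, N m; "opening": finger opening in m; "grasp_force": force on a finger pad.
Only numpy, scipy, OpenCV 4.12 (cv2) and the standard library are available. Lean on these libraries where they do the work, as an engineer would, in place of code of your own. Each camera call takes 0.05 s, during which the arm holds its last target. There are 200 camera calls.

## Working session

There is one attempt and no reset: what is moved stays moved. The work goes in short steps, Python scripts to look and compute and a shell command to move; the robot and the scene stay as the last step left them, time stands still between calls to the robot, and variables do not carry over. Pictures are saved under pics/ and viewed, at most 10 in all, crops included, and the job is handed in when it is done.

```bash
ls; mkdir -p pics
python3 - <<'E'
from workcell import sensors, camera, camera_params, bot
import cv2
print(sensors.get_obs())
for n in("top","side"):
    cv2.imwrite(f"pics/{n}0.png",camera(n)); p=camera_params(n); print(n,p)
E
```

```text
pics
{'time': 0.0, 'q': array([ 6.76111576e+01,  5.01114288e+00,  1.00332585e+01,  9.50985412e+01,
       -1.68582006e-04,  9.00013269e+01]), 'qd': array([ 0.11435592,  0.0158093 ,  0.11017122, -0.06640382,  0.01891938,
       -0.05479002]), 'joint_efforts': array([-2.67213136e-04, -5.20381594e+01,  4.64805651e+01,  1.62712787e-02,
        2.34259852e-05,  2.14556428e-05]), 'ee_pos': array([0.20940323, 0.50832906, 0.23057194]), 'tcp_rot': array([-1.79923574e+02,  1.70351736e-04,  1.57609831e+02]), 'wrist_force': array([-0.433656  , -0.75263535, -0.45075761]), 'torque': array([-0.01642155,  0.01532684,  0.0039767 ]), 'grasp_force': 0.0, 'opening': 0.08529023130398736}
top {'fx': 421.120421545521, 'fy': 421.120421545521, 'cx': 272.20053040614056, 'cy': 211.45466481635896, 'T': array([[ 2.43427766e-02, -9.98568167e-01,  4.76344977e-02,
         4.19551817e-01],
       [-9.99701155e-01, -2.44219561e-02, -1.08085445e-03,
         1.63878272e-01],
       [ 2.24263446e-03, -4.75939514e-02, -9.98864248e-01,
         1.28504117e+00],
       [ 0.00000000e+00,  0.00000000e+00,  0.00000000e+00,
         1.00000000e+00]])}
side {'fx': 513.8506239632244, 'fy': 513.8506239632244, 'cx': 277.51223072244784, 'cy': 204.5112271103663, 'T': array([[-0.54699682, -0.46446972,  0.69646418, -0.57654388],
       [-0.83712148,  0.30815909, -0.45195752,  0.81993972],
       [-0.00470118, -0.83024445, -0.55737963,  0.9172046 ],
       [ 0.        ,  0.        ,  0.        ,  1.        ]])}
```

View pics/top0.png

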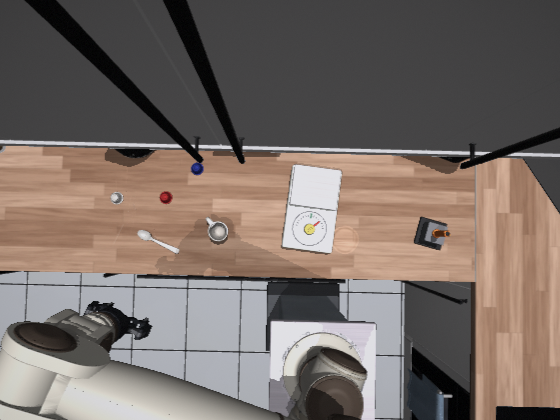

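View pics/side0.png

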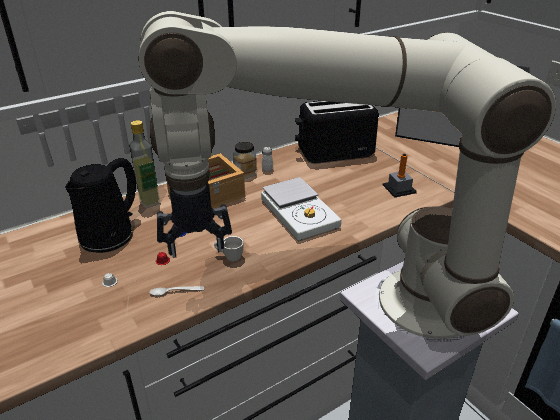

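The top picture shows the scale dial at about (309,229) with its red pointer to the upper right, and the stand at about (431,233). The side picture shows the tool upright in the stand at (402,170). Next I'll enlarge the scale and stand.

Run:
```python
import cv2,numpy as np
a=cv2.imread("pics/top0.png")
s=cv2.resize(a[160:260,272:352],None,fx=5,fy=5,interpolation=cv2.INTER_CUBIC)
t=cv2.resize(a[205:265,405:465],None,fx=6.6667,fy=6.6667,interpolation=cv2.INTER_CUBIC)
t=cv2.copyMakeBorder(t,0,100,0,0,cv2.BORDER_CONSTANT)
cv2.imwrite("pics/crop0.png",np.hstack([s,t]))
```

```text
(no output)
```

View pics/crop0.png

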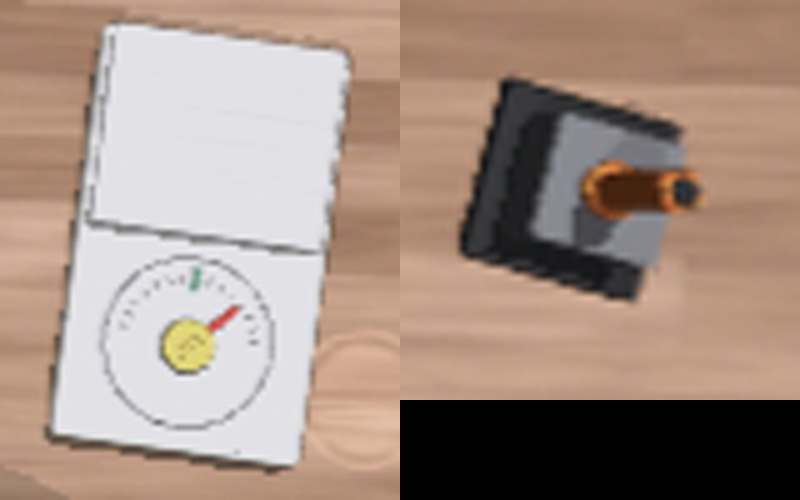

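The crop shows the dial circle centred at (188,343), the brass head at (188,345), the green line at (195,278) and the pointer tip at (240,307). The stand's top corners are at (562,112), (684,148), (655,268) and (532,234), and the top of the handle is at about (685,190).

```bash
cat > h.py <<'E'
import numpy as np
from workcell import camera_params
def ray(n,u,v,z):
    p=camera_params(n);T=p["T"];d=T[:3,:3]@[(u-p["cx"])/p["fx"],(v-p["cy"])/p["fy"],1]
    return T[:3,3]+d*(z-T[2,3])/d[2]
def pix(n,P):
    p=camera_params(n);T=p["T"];c=T[:3,:3].T@(np.array(P)-T[:3,3]);return c[0]/c[2]*p["fx"]+p["cx"],c[1]/c[2]*p["fy"]+p["cy"]
E
python3 - <<'E'
from h import *
# resize pixel centre: (c+.5)/s-.5+off
S=lambda c,z:ray("top",(c[0]+.5)/5-.5+272,(c[1]+.5)/5-.5+160,z)
K=lambda c,z:ray("top",(c[0]-400+.5)/6.6667-.5+405,(c[1]+.5)/6.6667-.5+205,z)
o=S((188,343),.036);h=S((188,345),.049);g=S((195,278),.036);t=S((240,307),.04)
ang=lambda v:np.degrees(np.arctan2(v[1],v[0]))
print("dial",o,"head",h,"green",g,ang(g-o),"pointer",t,ang(t-h), np.linalg.norm((t-h)[:2]))
L=S((50,435),.036);R=S((298,466),.036);print("front edge dir",ang(L-R)-90,np.linalg.norm(L-R))
L=S((115,22),.052);R=S((348,50),.052);print("back edge",ang(L-R)-90,np.linalg.norm(L-R))
c=[K(x,.05) for x in[(562,112),(684,148),(655,268),(532,234)]]
print("stand",np.mean(c,0),[ang(c[i]-c[(i+1)%4]) for i in range(4)],[np.linalg.norm(c[i]-c[(i+1)%4]) for i in range(4)])
print("handle top",K((685,190),.128),"collar",K((610,190),.056))
print("side handle px", pix("side",[*np.mean(c,0)[:2],.128]))
E
```

```text
dial [0.43211814 0.05167064 0.036     ] head [0.43081513 0.05281485 0.049     ] green [0.47077596 0.04829235 0.036     ] -4.994358284475732 pointer [0.45410038 0.02170487 0.04      ] -53.18582145606386 0.038859151196676406
front edge dir -5.715249174741828 0.1477653462133306
back edge -5.482807145381884 0.13827050068635052
stand [ 0.42655372 -0.31848505  0.05      ] [np.float64(74.88857148600091), np.float64(-13.27746123541431), np.float64(-104.08726527848991), np.float64(166.6157000729431)] [np.float64(0.05574882013461264), np.float64(0.05444274543824527), np.float64(0.055829214081136745), np.float64(0.05543793842929945)]
handle top [ 0.42705974 -0.31965709  0.128     ] collar [ 0.42672757 -0.31690671  0.056     ]
side handle px (np.float64(404.34659845265185), np.float64(154.3108662746886))
```

Run:
```python
import cv2,numpy as np
a=cv2.imread("pics/side0.png");b=cv2.imread("pics/top0.png")
s=cv2.resize(a[145:200,380:420],None,fx=10,fy=10,interpolation=cv2.INTER_CUBIC)
t=cv2.resize(b[222:242,428:448],None,fx=20,fy=20,interpolation=cv2.INTER_CUBIC)
t=cv2.copyMakeBorder(t,0,150,0,0,cv2.BORDER_CONSTANT)
cv2.imwrite("pics/crop1.png",np.clip(np.hstack([s,t])*1.5,0,255).astype(np.uint8))
```

```text
(no output)
```

View pics/crop1.png

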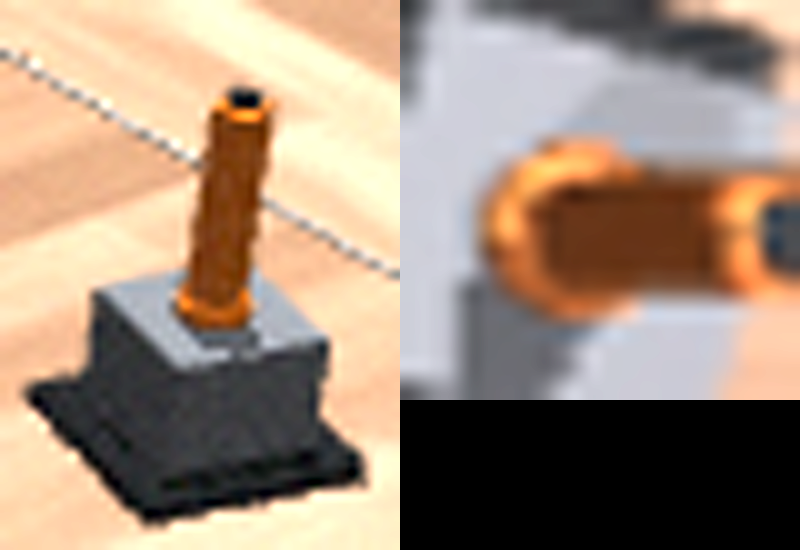

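Seen from above, the handle's flats run close to the image axes, so world yaw is about 0 mod 90. I'll go above the tool with yaw 90.

```bash
python3 -m jog '[[[0.18,-0.69,0,-0.56,1],[0.18,-0.69,0,-0.56,1],[0.18,-0.69,0,-0.56,1],[0.18,-0.69,0,-0.56,1],[0.18,-0.69,0,-0.56,1],[0.18,-0.69,0,-0.56,1],[0.18,-0.69,0,-0.56,1],[0.18,-0.69,0,-0.56,1]]]' 30
python3 -m jog '[[[0.18,-0.69,0,-0.56,1],[0.18,-0.69,0,-0.56,1],[0.18,-0.69,0,-0.56,1],[0.18,-0.69,0,-0.56,1],[0.18,-0.69,0,-0.56,1],[0.18,-0.69,0,-0.56,1],[0.18,-0.69,0,-0.56,1],[0.18,-0.69,0,-0.56,1]]]'
python3 -m jog '[[[0.18,-0.69,0,-0.56,1],[0.18,-0.69,0,-0.56,1],[0.18,-0.69,0,-0.56,1],[0.18,-0.69,0,-0.56,1],[0.18,-0.69,0,-0.56,1],[0.18,-0.69,0,-0.56,1],[0.18,-0.69,0,-0.56,1],[0.18,-0.69,0,-0.56,1]]]'
python3 -m jog '[[[0,0,0,0,1],[0,0,0,0,1]]]'
```

```text
time: 0.9
ee_pos: [0.2814, 0.2311, 0.231]
tcp_rot: [-180.0, 0.0, 135.1]
wrist_force: [-0.1, -0.7, 0.2]
opening: 0.0851
grasp_force: 0.0
time: 1.7
ee_pos: [0.3534, -0.045, 0.2312]
tcp_rot: [180.0, 0.0, 112.7]
wrist_force: [-0.2, 1.2, -0.2]
opening: 0.0851
grasp_force: 0.0
time: 2.5
ee_pos: [0.4255, -0.321, 0.2308]
tcp_rot: [-180.0, -0.0, 90.3]
wrist_force: [0.6, -0.2, 0.9]
opening: 0.0855
grasp_force: 0.0
time: 2.7
ee_pos: [0.4252, -0.3198, 0.2304]
tcp_rot: [-179.9, -0.1, 90.4]
wrist_force: [-0.5, 0.4, 0.2]
opening: 0.0854
grasp_force: 0.0
```

```bash
python3 -m jog '[[[0.02,0.03,-0.5,0,1],[0,0,-0.5,0,1],[0,0,-0.5,0,1],[0,0,-0.5,0,1],[0,0,-0.5,0,1],[0,0,-0.5,0,1],[0,0,0,0,1]]]'
python3 -m jog '[[[0,0,0,0,0],[0,0,0,0,0],[0,0,0,0,0],[0,0,0,0,0],[0,0,0,0,0],[0,0,0,0,0],[0,0,0,0,0],[0,0,0,0,0]]]' 30
python3 -m jog '[[[0,0,0,0,0],[0,0,0,0,0]]]'
```

```text
time: 3.4
ee_pos: [0.4249, -0.3157, 0.0784]
tcp_rot: [-179.8, -0.2, 90.5]
wrist_force: [-0.3, 0.2, -0.3]
opening: 0.0855
grasp_force: 0.0
time: 4.2
ee_pos: [0.4267, -0.3182, 0.082]
tcp_rot: [180.0, 0.0, 90.4]
wrist_force: [0.2, 0.5, 5.6]
opening: 0.0165
grasp_force: 29.2
time: 4.4
ee_pos: [0.4267, -0.3182, 0.082]
tcp_rot: [180.0, 0.0, 90.4]
wrist_force: [-0.7, 0.0, 6.3]
opening: 0.0163
grasp_force: 29.2
```

Opening is 16.3 mm, so the grip is square on the flats. Lift straight up and look at the blade's orientation.

```bash
python3 -m jog '[[[0,0,0.2,0,0],[0,0,0.3,0,0],[0,0,0.4,0,0],[0,0,0.5,0,0],[0,0,0.5,0,0],[0,0,0.2,0,0],[0,0,0,0,0],[0,0,0,0,0]]]'
python3 - <<'E'
import cv2,numpy as np
from workcell import camera,sensors
from h import *
o=sensors.get_obs();print(o["ee_pos"],o["wrist_force"],o["opening"])
a=camera("side");cv2.imwrite("pics/side1.png",a)
e=o["ee_pos"];u,v=map(int,pix("side",[e[0],e[1],e[2]-.05]));print(u,v)
cv2.imwrite("pics/crop2.png",cv2.resize(a[v-30:v+30,u-30:u+30],None,fx=10,fy=10,interpolation=cv2.INTER_CUBIC))
E
```

```text
time: 5.2
ee_pos: [0.4264, -0.3179, 0.1856]
tcp_rot: [-180.0, -0.0, 90.4]
wrist_force: [-0.1, -0.5, -0.8]
opening: 0.016
grasp_force: 29.3
[ 0.42641312 -0.31789679  0.18558239] [-0.11088377 -0.49867588 -0.82572898] 0.01601720858359874
404 152
```

View pics/crop2.png

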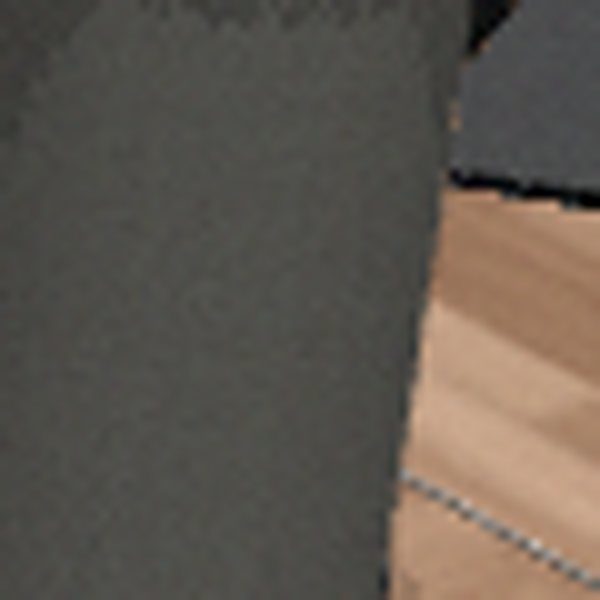

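The arm hides the tool here. I'll move above the scale, turning to yaw 127, which lies along the slot if the blade is parallel to the gripper's x, and look there.

```bash
python3 -m jog '[[[0.01,0.92,0,0.92,0],[0.01,0.92,0,0.92,0],[0.01,0.92,0,0.92,0],[0.01,0.92,0,0.92,0],[0.01,0.92,0,0.92,0],[0.01,0.92,0,0.92,0],[0.01,0.92,0,0.92,0],[0.01,0.92,0,0.92,0]]]'
python3 -m jog '[[[0,0,0,0,0],[0,0,0,0,0]]]'
python3 - <<'E'
import cv2,numpy as np
from workcell import camera,sensors
from h import *
a=camera("side");e=sensors.get_obs()["ee_pos"];u,v=map(int,pix("side",[.431,.052,e[2]-.07]));print(u,v,e)
cv2.imwrite("pics/side2.png",a)
cv2.imwrite("pics/crop3.png",cv2.resize(a[v-30:v+30,u-40:u+40],None,fx=10,fy=10,interpolation=cv2.INTER_CUBIC))
E
```

```text
time: 6.05
ee_pos: [0.4296, 0.0518, 0.1852]
tcp_rot: [-179.9, -0.0, 127.4]
wrist_force: [1.7, 0.3, -0.7]
opening: 0.0162
grasp_force: 29.4
time: 6.25
ee_pos: [0.43, 0.0509, 0.1852]
tcp_rot: [-179.9, -0.0, 127.4]
wrist_force: [0.0, -0.6, -1.3]
opening: 0.0159
grasp_force: 29.4
310 191 [0.43011215 0.04993533 0.18536053]
```

View pics/crop3.png

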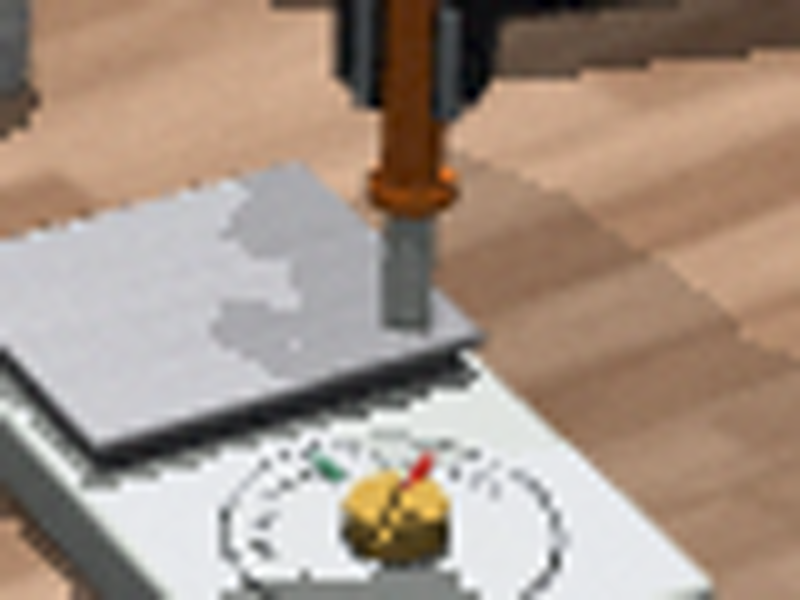

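The blade shows as wide as the shank (382–432 vs 380–437), so it's broadside at about 37°, perpendicular to gripper x. The gripper therefore has to turn −90° to yaw 37. The head is centred at (398,502) in the crop, with its slot along the pointer, and the tip is at (407,328).

```bash
python3 -m jog '[[[0,0,-0.1,-1,0],[0,0,-0.1,-1,0],[0,0,-0.1,-1,0],[0,0,-0.1,-1,0],[0,0,-0.1,-1,0],[0,0,-0.1,-1,0],[0,0,-0.1,-1,0],[0,0,-0.1,-1,0]]]' >/dev/null
python3 -m jog '[[[0,0,0,-1,0],[0,0,0,-1,0],[0,0,0,-1,0],[0,0,0,-1,0],[0,0,0,-1,0],[0,0,0,-1,0],[0,0,0,-1,0],[0,0,0,-1,0]]]'>/dev/null
python3 -m jog '[[[0,0,0,-1,0],[0,0,0,-1,0],[0,0,0,0,0],[0,0,0,0,0]]]'
python3 - <<'E'
from h import *
import cv2
from workcell import camera,sensors
S=lambda c,z:ray("side",270+(c[0]+.5)/10-.5,161+(c[1]+.5)/10-.5,z)
print("head side",S((398,502),.049),"tip side",S((407,326),.108), "tcp then .430 .050-.051")
a=camera("side");e=sensors.get_obs()["ee_pos"];print(e)
u,v=map(int,pix("side",[.431,.052,.07]));print(u,v)
cv2.imwrite("pics/crop4.png",cv2.resize(a[v-30:v+30,u-40:u+40],None,fx=10,fy=10,interpolation=cv2.INTER_CUBIC))
E
```

```text
time: 8.3
ee_pos: [0.4305, 0.0489, 0.146]
tcp_rot: [-180.0, 0.0, 37.2]
wrist_force: [0.3, 0.1, -0.0]
opening: 0.0163
grasp_force: 29.3
head side [0.42803837 0.0552124  0.049     ] tip side [0.43155744 0.05157322 0.108     ] tcp then .430 .050-.051
[0.43045659 0.04919041 0.14606802]
309 204
```

View pics/crop4.png

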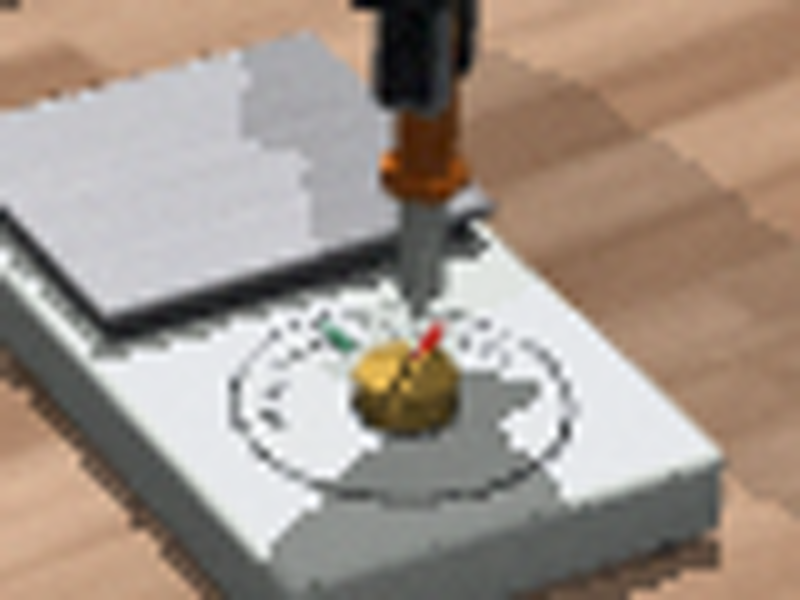

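The blade now looks narrow, in line with the slot. The tip is at (418,315) and the head's top centre at (406,372).

Run:
```python
from h import *
S=lambda c,z:ray("side",269+(c[0]+.5)/10-.5,174+(c[1]+.5)/10-.5,z)
h=S((406,373),.049);t=S((418,315),.069);print(h,t,h-t)
d=np.array([.4308,.0528])-t[:2]; print(d)
```

```text
[0.42794309 0.05601729 0.049     ] [0.42727073 0.05285724 0.069     ] [ 0.00067236  0.00316006 -0.02      ]
[ 3.529267e-03 -5.723877e-05]
```

```bash
python3 -m jog '[[[0.01,0.07,-0.06,0,0],[0,0,-0.1,0,0],[0,0,-0.1,0,0],[0,0,-0.08,0,0],[0,0,0,0,0],[0,0,0,0,0]]]'
python3 -m jog '[[[0,0,-0.02,0,0],[0,0,-0.02,0,0],[0,0,0,0,0]]]'
python3 -m jog '[[[0,0,-0.02,0,0],[0,0,-0.02,0,0],[0,0,0,0,0]]]'
python3 -m jog '[[[0,0,-0.02,0,0],[0,0,-0.02,0,0],[0,0,0,0,0]]]'
```

```text
time: 8.95
ee_pos: [0.4309, 0.0535, 0.1292]
tcp_rot: [-180.0, 0.0, 37.2]
wrist_force: [-0.2, 0.7, -0.1]
opening: 0.0159
grasp_force: 29.4
time: 9.25
ee_pos: [0.431, 0.0535, 0.1273]
tcp_rot: [-180.0, -0.0, 37.2]
wrist_force: [0.6, 0.9, 0.2]
opening: 0.016
grasp_force: 29.4
time: 9.55
ee_pos: [0.4311, 0.0535, 0.1253]
tcp_rot: [180.0, -0.0, 37.2]
wrist_force: [0.3, 0.4, 1.0]
opening: 0.0163
grasp_force: 29.4
time: 9.85
ee_pos: [0.4308, 0.0535, 0.123]
tcp_rot: [-180.0, 0.0, 37.2]
wrist_force: [0.6, -0.3, -1.7]
opening: 0.0163
grasp_force: 29.4
```

```bash
python3 -m jog '[[[0,0,-0.02,0,0],[0,0,-0.02,0,0],[0,0,0,0,0]]]'
python3 -m jog '[[[0,0,-0.02,0,0],[0,0,-0.02,0,0],[0,0,0,0,0]]]'
```

```text
time: 10.15
ee_pos: [0.4309, 0.0535, 0.121]
tcp_rot: [-180.0, 0.0, 37.2]
wrist_force: [-0.1, -0.5, -0.2]
opening: 0.016
grasp_force: 29.4
time: 10.45
ee_pos: [0.431, 0.0535, 0.1192]
tcp_rot: [180.0, 0.0, 37.2]
wrist_force: [-0.3, -0.3, 2.2]
opening: 0.016
grasp_force: 29.4
```

Probably seated: the tip should be about 42 mm up, near the slot bottom at 43 mm. Test by feeling across the slot (direction 37°).

```bash
python3 -m jog '[[[0.016,0.012,0.02,0,0],[0,0,0,0,0],[0,0,0,0,0]]]'
python3 -m jog '[[[0.016,0.012,0,0,0],[0,0,0,0,0],[0,0,0,0,0]]]'
python3 -m jog '[[[-0.032,-0.024,0,0,0],[0,0,0,0,0],[0,0,0,0,0]]]'
python3 -m jog '[[[-0.016,-0.012,0,0,0],[0,0,0,0,0],[0,0,0,0,0]]]'
python3 -m jog '[[[-0.016,-0.012,0,0,0],[0,0,0,0,0],[0,0,0,0,0]]]'
```

```text
time: 10.75
ee_pos: [0.4317, 0.0541, 0.1202]
tcp_rot: [-180.0, 0.0, 37.2]
wrist_force: [-0.9, -0.1, 0.2]
opening: 0.0159
grasp_force: 30.0
time: 11.05
ee_pos: [0.4324, 0.0547, 0.1202]
tcp_rot: [-180.0, 0.0, 37.2]
wrist_force: [-2.6, -0.9, 1.4]
opening: 0.0157
grasp_force: 29.5
time: 11.35
ee_pos: [0.4313, 0.0536, 0.1205]
tcp_rot: [180.0, -0.1, 37.2]
wrist_force: [-0.4, -0.9, -0.5]
opening: 0.0153
grasp_force: 29.3
time: 11.65
ee_pos: [0.4304, 0.053, 0.1204]
tcp_rot: [180.0, -0.0, 37.2]
wrist_force: [1.2, 0.2, -0.4]
opening: 0.0156
grasp_force: 29.3
time: 11.95
ee_pos: [0.4297, 0.0525, 0.1205]
tcp_rot: [180.0, -0.1, 37.2]
wrist_force: [2.6, 1.6, -0.4]
opening: 0.016
grasp_force: 29.3
```

Seated: the walls are felt on both sides and the centre is where we started. Return, turn 20° and check the centring across the new slot direction (57°).

```bash
python3 -m jog '[[[0.032,0.024,0,0,0],[0,0,0,0.5,0],[0,0,0,0.5,0],[0,0,0,0.5,0],[0,0,0,0.5,0],[0,0,0,0.5,0],[0,0,0,0.5,0],[0,0,0,0,0]]]'
python3 -m jog '[[[0,0,0,0.5,0],[0,0,0,0.5,0],[0,0,0,0.5,0],[0,0,0,0.5,0],[0,0,0,-0.6,0],[0,0,0,0,0],[0,0,0,0,0]]]'
python3 -m jog '[[[0.022,0.034,0,0,0],[0,0,0,0,0],[0,0,0,0,0]]]'
python3 -m jog '[[[-0.044,-0.068,0,0,0],[0,0,0,0,0],[0,0,0,0,0]]]'
```

```text
time: 12.75
ee_pos: [0.4306, 0.0536, 0.12]
tcp_rot: [-179.9, 0.0, 52.2]
wrist_force: [-0.8, 0.9, -1.1]
opening: 0.0156
grasp_force: 29.4
time: 13.45
ee_pos: [0.4309, 0.0534, 0.1202]
tcp_rot: [-180.0, 0.0, 59.2]
wrist_force: [0.3, 0.7, -0.8]
opening: 0.0155
grasp_force: 29.4
time: 13.75
ee_pos: [0.4318, 0.0549, 0.1201]
tcp_rot: [-180.0, 0.1, 59.2]
wrist_force: [-2.3, -3.1, -0.0]
opening: 0.0157
grasp_force: 29.5
time: 14.05
ee_pos: [0.4302, 0.0521, 0.1204]
tcp_rot: [180.0, -0.1, 59.2]
wrist_force: [2.3, 2.8, -1.8]
opening: 0.0161
grasp_force: 29.3
```

Forces are symmetric again, so it's centred. Re-centre, turn to yaw ≈ 87 and look.

```bash
python3 -m jog '[[[0.022,0.034,0,0.5,0],[0,0,0,0.7,0],[0,0,0,0.7,0],[0,0,0,0.7,0],[0,0,0,0.7,0],[0,0,0,0.7,0],[0,0,0,0.7,0],[0,0,0,0.7,0]]]'
python3 -m jog '[[[0,0,0,0.2,0],[0,0,0,0,0]]]'
python3 - <<'E'
import cv2
from workcell import camera,sensors
from h import *
print(sensors.get_obs()["torque"])
a=camera("side");b=camera("top")
u,v=map(int,pix("side",[.435,.052,.05]));U,V=map(int,pix("top",[.435,.052,.04]));print(u,v,U,V)
r=lambda i,x,y:cv2.resize(i[y-25:y+25,x-20:x+20],None,fx=10,fy=10,interpolation=cv2.INTER_CUBIC)
cv2.imwrite("pics/crop5.png",cv2.hconcat([r(a,u,v),r(b,U,V)]))
E
```

```text
time: 14.85
ee_pos: [0.4306, 0.0534, 0.1203]
tcp_rot: [-180.0, 0.0, 86.4]
wrist_force: [-2.2, 0.1, 1.4]
opening: 0.0157
grasp_force: 29.6
time: 15.05
ee_pos: [0.4307, 0.0535, 0.1202]
tcp_rot: [-180.0, 0.0, 87.2]
wrist_force: [-3.2, 0.2, 0.6]
opening: 0.0156
grasp_force: 29.6
[ 0.01459337  0.74302803 -0.07032742]
308 209 309 227
```

View pics/crop5.png

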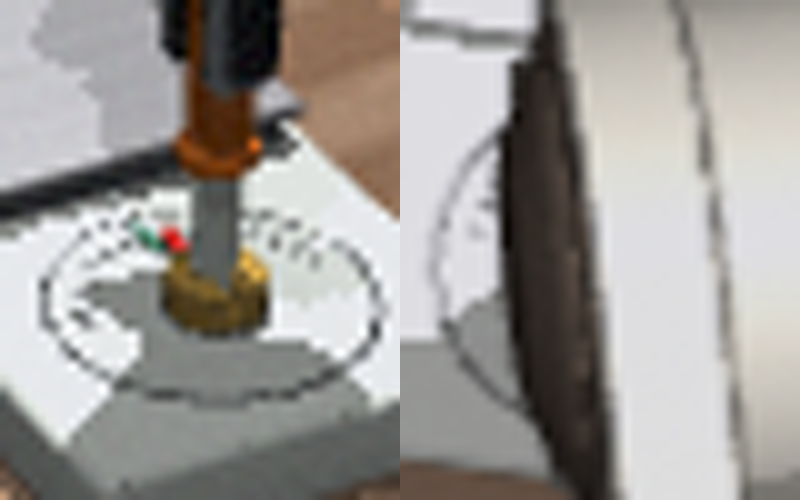

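The red tip is just short of the green mark, with red centred at about (174,239) and green at (150,238). The top view is blocked by the arm. Next, measure the remaining angle by colour centroids, calibrated on the earlier side picture.

```bash
cat > ang.py <<'E'
import cv2,sys
from h import *
from workcell import camera
def mask(a,c):
    a=a.astype(int);B,G,R=a[...,0],a[...,1],a[...,2]
    return (R>G+50)&(R>B+50)&(abs(G-B)<45)&(G<130) if c=="r" else (G>R+25)&(G>B)
def cen(a,c):
    m=np.zeros(a.shape[:2],bool);m[195:222,290:335]=True
    w=m*mask(a,c);n=w.sum();ys,xs=np.nonzero(w)
    return (xs.mean(),ys.mean(),n) if n else None
def meas(a):
    O=np.array([.4280,.0554])
    r,g=cen(a,"r"),cen(a,"g");print("px",r,g)
    P=ray("side",r[0],r[1],.040);Q=ray("side",g[0],g[1],.036)
    f=lambda p,o:(np.degrees(np.arctan2(*(p[:2]-o)[::-1])),np.linalg.norm(p[:2]-o))
    print("red",P,f(P,O),"green",Q,f(Q,O))
E
python3 - <<'E'
from ang import *
for n in("side0","side2"): meas(cv2.imread(f"pics/{n}.png"))
a=camera("side");cv2.imwrite("pics/side3.png",a);meas(a)
E
```

```text
px (np.float64(311.25), np.float64(208.0), np.int64(4)) (np.float64(302.25), np.float64(207.0), np.int64(4))
red [0.44714785 0.03382645 0.04      ] (np.float64(-48.40898171182023), np.float64(0.028845416049062496)) green [0.47137537 0.04991826 0.036     ] (np.float64(-7.202803917410685), np.float64(0.04372038470779396))
px (np.float64(311.3333333333333), np.float64(207.5), np.int64(6)) (np.float64(302.25), np.float64(207.0), np.int64(4))
red [0.44918309 0.03201923 0.04      ] (np.float64(-47.8232727385339), np.float64(0.031549703955368096)) green [0.47137537 0.04991826 0.036     ] (np.float64(-7.202803917410685), np.float64(0.04372038470779396))
px (np.float64(307.25), np.float64(201.83333333333334), np.int64(12)) (np.float64(302.25), np.float64(207.0), np.int64(4))
red [0.4812362  0.02408689 0.04      ] (np.float64(-30.4637074275571), np.float64(0.061762478707835265)) green [0.47137537 0.04991826 0.036     ] (np.float64(-7.202803917410685), np.float64(0.04372038470779396))
```

Run:
```python
from ang import *
a=cv2.imread("pics/side3.png")
for y in range(203,212): print(y,[tuple(int(k) for k in p) for p in a[y,299:310]])
O=[.4280,.0554]
for z in(.038,.042):
  for ph in(-53,-15,-10,-5.5,0): print(z,ph,[np.round(pix("side",[O[0]+r*np.cos(np.radians(ph)),O[1]+r*np.sin(np.radians(ph)),z]),1).tolist() for r in(.02,.028,.036)])
```

```text
203 [(141, 144, 142), (103, 105, 104), (101, 106, 101), (102, 103, 101), (223, 226, 222), (224, 228, 223), (225, 227, 224), (224, 228, 225), (113, 117, 114), (79, 83, 81), (83, 83, 82)]
204 [(144, 147, 144), (223, 226, 222), (224, 227, 224), (225, 229, 225), (224, 228, 223), (224, 227, 222), (225, 228, 224), (224, 228, 223), (115, 118, 113), (88, 89, 84), (79, 78, 76)]
205 [(235, 232, 230), (236, 234, 231), (133, 132, 129), (219, 222, 218), (176, 180, 176), (166, 169, 163), (169, 172, 167), (214, 217, 213), (114, 115, 112), (91, 92, 89), (85, 87, 85)]
206 [(236, 233, 230), (146, 142, 139), (175, 185, 152), (211, 214, 195), (234, 232, 228), (167, 170, 201), (163, 170, 201), (214, 218, 213), (86, 90, 84), (93, 95, 91), (94, 96, 91)]
207 [(236, 234, 231), (235, 231, 229), (158, 163, 142), (101, 130, 71), (172, 185, 152), (79, 84, 195), (36, 40, 207), (163, 163, 172), (82, 85, 82), (89, 92, 90), (94, 97, 93)]
208 [(233, 232, 230), (111, 113, 110), (193, 190, 186), (103, 112, 92), (103, 132, 71), (56, 60, 58), (39, 42, 217), (82, 86, 198), (85, 89, 87), (93, 96, 94), (93, 96, 94)]
209 [(1
[... 415 characters left out ...]
34, 132), (132, 134, 130), (61, 88, 99), (45, 95, 119), (46, 96, 119), (43, 71, 84), (79, 87, 92), (80, 91, 94)]
0.038 -53 [[311.1, 210.2], [311.9, 208.8], [312.6, 207.4]]
0.038 -15 [[306.8, 210.2], [305.9, 208.8], [304.9, 207.4]]
0.038 -10 [[306.3, 210.3], [305.1, 209.0], [304.0, 207.6]]
0.038 -5.5 [[305.8, 210.5], [304.5, 209.1], [303.2, 207.8]]
0.038 0 [[305.3, 210.6], [303.7, 209.4], [302.2, 208.2]]
0.042 -53 [[311.2, 209.1], [311.9, 207.7], [312.7, 206.3]]
0.042 -15 [[306.8, 209.1], [305.9, 207.7], [305.0, 206.3]]
0.042 -10 [[306.3, 209.2], [305.2, 207.9], [304.0, 206.5]]
0.042 -5.5 [[305.9, 209.4], [304.5, 208.0], [303.2, 206.7]]
0.042 0 [[305.3, 209.5], [303.8, 208.3], [302.2, 207.1]]
```

Pixel analysis puts the pointer near −11° and the slot-play geometry near −9°, against −5.5° for zero. Turn about 4.5° more, back off the play and lift out. Then move the arm aside for a clear top view.

```bash
python3 -m jog '[[[0,0,0,0.5,0],[0,0,0,0.4,0],[0,0,0,0,0],[0,0,0,0,0]]]'
python3 -m jog '[[[0,0,0,-0.7,0],[0,0,0,-0.5,0],[0,0,0,0,0],[0,0,0.1,0,0],[0,0,0.2,0,0],[0,0,0.4,0,0],[0,0,0.4,0,0],[0,-0.5,0.3,0,0]]]'
python3 -m jog '[[[0,-0.8,0,0,0],[0,-0.8,0,0,0],[0,-0.8,0,0,0],[0,-0.8,0,0,0],[0,0,0,0,0],[0,0,0,0,0]]]'
python3 - <<'E'
from ang import *
b=camera("top");a=camera("side");cv2.imwrite("pics/top4.png",b);cv2.imwrite("pics/side4.png",a)
cv2.imwrite("pics/crop6.png",cv2.hconcat([cv2.resize(i,None,fx=10,fy=10,interpolation=cv2.INTER_CUBIC) for i in(b[200:250,290:330],a[184:234,288:328])]))
E
```

```text
time: 15.6
ee_pos: [0.4308, 0.0535, 0.1202]
tcp_rot: [-180.0, 0.0, 91.6]
wrist_force: [-4.5, 0.2, -0.2]
opening: 0.0158
grasp_force: 29.6
time: 16.4
ee_pos: [0.4315, 0.0296, 0.1924]
tcp_rot: [179.9, -0.0, 85.9]
wrist_force: [1.2, -0.5, -0.7]
opening: 0.0157
grasp_force: 29.5
time: 17.0
ee_pos: [0.431, -0.1322, 0.1909]
tcp_rot: [180.0, -0.0, 85.6]
wrist_force: [0.4, -0.8, -0.1]
opening: 0.0155
grasp_force: 29.6
```

View pics/crop6.png

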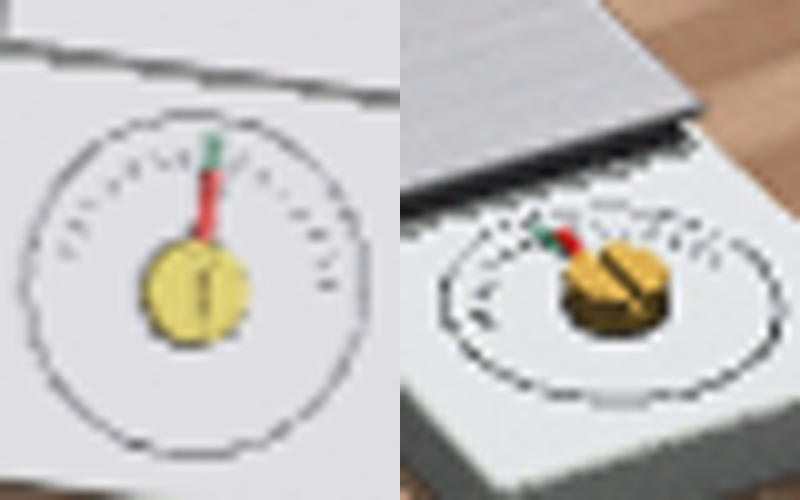

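The tool is out and the dial is clear. In the top view the pointer runs from (203,238) to (209,175), straight at the green mark at (212,152). A weighted fit will give the residual angle.

Run:
```python
from h import *
import cv2
from scipy.optimize import least_squares
from workcell import camera
a=np.mean([cv2.imread("pics/top4.png").astype(float)]+[camera("top").astype(float) for _ in range(3)],0)
R=a[...,2]-a[...,1];G=a[...,1]-a[...,2]
def line(w,name,y0,y1,x0,x1,z):
    s=np.clip(w[y0:y1,x0:x1]-12,0,None);ys,xs=np.mgrid[y0:y1,x0:x1]
    rows=[(y0+i,(s[i]*xs[i]).sum()/s[i].sum(),s[i].sum()) for i in range(len(s)) if s[i].sum()>20]
    print(name,[(y,round(float(x),2),int(k)) for y,x,k in rows])
    P=np.array([ray("top",x,y,z)[:2] for y,x,k in rows]);k=np.array([r[2] for r in rows])
    c=np.average(P,axis=0,weights=k)
    print(name,c,"angle",np.degrees(np.polyfit(P[:,0],P[:,1],1,w=np.sqrt(k))[0]*1))
    return c
r=line(R,"red",214,224,305,317,.040)
g=line(G,"green",210,218,305,317,.036)
m=(a[...,0]<150)&(a[...,2]-a[...,0]>60);m[:215]=0;m[240:]=0;m[:,:300]=0;m[:,320:]=0
ys,xs=np.nonzero(m);h=ray("top",xs.mean(),ys.mean(),.047);print("head",h,"tcp axis .431 .0535")
f=lambda d:np.degrees(np.arctan2(d[1],d[0]))
print("axis->red",f(r-h[:2]),"axis->green",f(g-h[:2]))
# scale edges: sub-pixel plate/deck edges by Canny + fitLine
gray=cv2.cvtColor(a.astype(np.uint8),cv2.COLOR_BGR2GRAY)
for l in cv2.createLineSegmentDetector().detect(gray[160:262,272:352])[0][:,0]:
    p=ray("top",l[0]+272,l[1]+160,.04);q=ray("top",l[2]+272,l[3]+160,.04);L=np.linalg.norm(p-q)
    if L>.09: print("edge",round(L,3),(f(q-p)+45)%90-45)
```

```text
red [(217, 310.74, 149), (218, 310.56, 153), (219, 310.41, 173), (220, 310.29, 180), (221, 310.2, 187), (222, 310.1, 193), (223, 309.88, 169)]
red [0.45601122 0.04926771] angle -6.383230808870365
green [(214, 310.9, 43), (215, 310.71, 31), (216, 310.44, 33)]
green [0.47167362 0.04799538] angle -11.960167928925998
head [0.43427058 0.05296209 0.047     ] tcp axis .431 .0535
axis->red -9.644128433211097 axis->green -7.563992668824461
edge 0.141 -6.1346179272640455
edge 0.123 -6.148077639412492
edge 0.139 -6.233608625448966
edge 0.131 -6.184862131826961
edge 0.231 -6.061133916569766
edge 0.105 -6.0317379860127005
edge 0.112 -6.0382720002380665
edge 0.13 -6.130753011788045
edge 0.094 -6.623662418836943
```

The pointer is at −6.4° against the scale's −6.1°, so zero is set to within about 0.3°. Now return the tool to the stand, using the recorded grasp pose (.4267, −.3182, yaw 90.4).

```bash
python3 -m jog '[[[-0.02,-0.7,0,0.5,0],[-0.02,-0.8,0,0.46,0],[-0.02,-0.8,0,0,0],[-0.02,-0.8,0,0,0],[0,-0.6,0,0,0],[0,0,0,0,0],[0,0,0,0,0],[0,0,0,0,0]]]'
```

```text
time: 18.05
ee_pos: [0.4273, -0.3154, 0.1904]
tcp_rot: [180.0, -0.0, 90.6]
wrist_force: [0.7, 0.7, -0.2]
opening: 0.0157
grasp_force: 29.6
```

```bash
python3 -m jog '[[[-0.01,-0.056,-0.3,0,0],[0,0,-0.4,0,0],[0,0,-0.4,0,0],[0,0,0,0,0],[0,0,0,0,0]]]'
python3 -m jog '[[[0,0,-0.1,0,0],[0,0,-0.1,0,0],[0,0,-0.1,0,0],[0,0,0,0,0]]]'
```

```text
time: 18.55
ee_pos: [0.4264, -0.3186, 0.1351]
tcp_rot: [-180.0, -0.0, 90.6]
wrist_force: [0.1, 0.8, -0.1]
opening: 0.0159
grasp_force: 29.6
time: 18.95
ee_pos: [0.4263, -0.3192, 0.1197]
tcp_rot: [-180.0, -0.0, 90.5]
wrist_force: [-0.0, 0.0, -0.6]
opening: 0.0156
grasp_force: 29.6
```

```bash
python3 -m jog '[[[0.01,0.016,-0.1,0,0],[0,0,-0.1,0,0],[0,0,-0.1,0,0],[0,0,-0.1,0,0],[0,0,0,0,0]]]'
python3 -m jog '[[[0,0,-0.1,0,0],[0,0,-0.1,0,0],[0,0,-0.08,0,0],[0,0,-0.04,0,0],[0,0,0,0,0]]]'
```

```text
time: 19.45
ee_pos: [0.4267, -0.3183, 0.0992]
tcp_rot: [-179.9, -0.0, 90.5]
wrist_force: [-1.6, 0.4, -1.1]
opening: 0.0155
grasp_force: 29.4
time: 19.95
ee_pos: [0.4268, -0.3183, 0.0836]
tcp_rot: [-180.0, -0.0, 90.5]
wrist_force: [-3.7, 0.8, -2.2]
opening: 0.0157
grasp_force: 29.4
```

```bash
python3 -m jog '[[[-0.02,0,-0.02,0,0],[0,0,-0.02,0,0],[0,0,0,0,0]]]'
python3 -m jog '[[[0,0,-0.02,0,0],[0,0,0,0,0],[0,0,0,0,0]]]'
```

```text
time: 20.25
ee_pos: [0.4264, -0.3186, 0.0823]
tcp_rot: [180.0, 0.0, 90.5]
wrist_force: [-0.2, 1.1, -1.0]
opening: 0.0154
grasp_force: 29.6
time: 20.55
ee_pos: [0.4264, -0.3186, 0.082]
tcp_rot: [179.9, 0.0, 90.5]
wrist_force: [-1.7, 2.4, 5.1]
opening: 0.0155
grasp_force: 30.4
```

Contact at z = 0.082: the collar is on the block. Open, retreat upwards and check.

```bash
python3 -m jog '[[[0,0,0,0,0.2],[0,0,0,0,0.4],[0,0,0,0,0.7],[0,0,0,0,1],[0,0,0,0,1],[0,0,0,0,1],[0,0,0,0,1],[0,0,0,0,1]]]'
python3 -m jog '[[[0,0,0.1,0,1],[0,0,0.3,0,1],[0,0,0.5,0,1],[0,0,0.6,0,1],[0,0,0.6,0,1],[0,0,0.6,0,1],[0,0,0.6,0,1],[-0.5,0,0,0,1]]]'
python3 -m jog '[[[-0.8,-0.2,0,0,1],[-0.8,-0.2,0,0,1],[-0.2,0,0,0,1],[0,0,0,0,1],[0,0,0,0,1]]]'
python3 - <<'E'
from workcell import camera
import cv2
a=camera("side");b=camera("top")
r=lambda i,x,y:cv2.resize(i[y:y+60,x:x+48],None,fx=8,fy=8,interpolation=cv2.INTER_CUBIC)
cv2.imwrite("pics/fin.png",cv2.hconcat([r(a,378,140),r(b,407,203)]))
E
```

```text
time: 21.35
ee_pos: [0.426, -0.3185, 0.0813]
tcp_rot: [180.0, -0.0, 90.5]
wrist_force: [1.1, -0.5, 0.1]
opening: 0.0853
grasp_force: 0.0
time: 22.15
ee_pos: [0.4031, -0.3191, 0.2513]
tcp_rot: [179.7, 0.2, 90.6]
wrist_force: [-1.1, 0.3, -0.6]
opening: 0.0858
grasp_force: 0.0
time: 22.65
ee_pos: [0.3116, -0.3385, 0.247]
tcp_rot: [179.9, 0.0, 90.5]
wrist_force: [1.6, 0.3, 0.1]
opening: 0.0856
grasp_force: 0.0
```

View pics/fin.png

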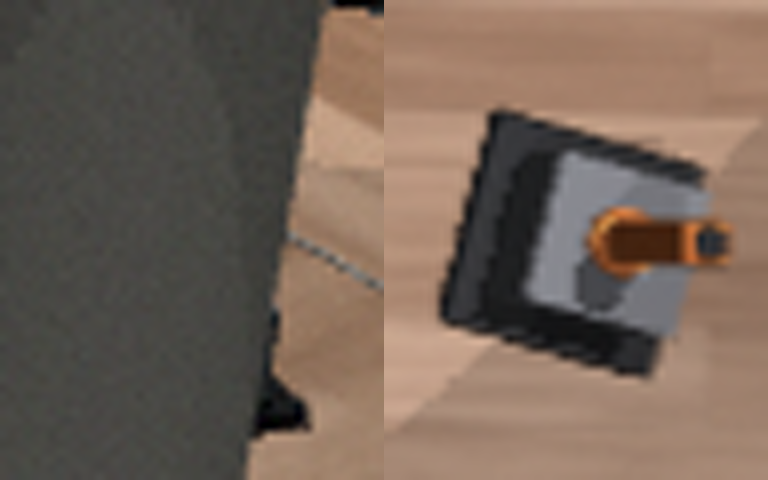

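The top view shows the tool upright in the stand: collar at (620,240), handle top at (710,243), the same as at the start. The side view is blocked by the arm. Handing in.

```bash
python3 -c "
from workcell import ticket;print(ticket.job_done())"
```

```text
the job is handed in; nothing more can be done
None
```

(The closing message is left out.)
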